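# Stand the knocked-over V-rest up and push it home against the stop bar

## Robot

A 6-joint arm with a two-finger parallel gripper is mounted at the origin on the work surface. World frame = base frame: x ahead of the robot, y to its left, z up, the work surface at z = 0. Lengths are in m, angles in rad, forces in N, time in s.
With the tool pointing down it reaches from about 0.3 to 0.825 m from the base axis. Payload 5.4 kg.
Tool frame: the origin (TCP) lies at the very end of the fingers, on their centre line; the grasp point (between the pads) lies 19 mm behind it; z points along the fingers, x is the direction in which the jaws open and shut, and the axes are right-handed (so a half turn about z gives the same grasp; the last joint's range is limited). The gripper opens to 92 mm and grips with 3 to 60 N. Pads are 20 mm wide; open, the fingers measure 128 mm over their backs; the gripper's body (75 mm by 189 mm) begins 69 mm behind the grasp point.
Start: joints at [-1.405, 0.158, 1.597, -0, 1.386, -0.21], TCP at [0.211, -0.535, 0.215] pointing down, gripper open.
Joint ranges: [-2.91, 2.91], [-0.94, 2.29], [0.18, 2.7], [-1.29, 4.43], [0.17, 2.64], [-3, 3]. Speed limits (rad/s): [2.57, 2.57, 3.14, 3.14, 3.14, 3.14].

## Interface

Orientations are given as a rotation vector (axis times angle).
In Python, from workcell import bot gives the robot as it stands. Calls block until the motion is done:
- bot.goto(position, orientation): joint-space move of the TCP to a pose.
- bot.line_to(position, rot=None, max_speed=0.15): straight line of the TCP; rot=None keeps the orientation; max_speed is the mean speed in m/s.
- bot.set_joints(angles): joint-space move.
- bot.set_gripper(opening, newtons=None): opening from 0.0 (shut) to 1.0 (fully open); newtons is the grip in N (None keeps the last); returns when the fingers have stopped.
- bot.hold(seconds).
- bot.inverse_kinematics(position, orientation): joint angles nearest the present ones, or None.
- bot.read_camera(name): name is "scene" or "side" or "wrist"; returns a dict with "pixels" (480x640x3 uint8, blue, green, red), "fx", "fy", "cx", "cy" (pixels), "R" (3x3) and "t" (3): a world point X has camera coordinates R X + t. Camera axes: x right, y down, z forward; pixel columns grow to the right and rows downward; lengths in m; the calibration is good to about 2 mm. A picture is of the moment at which its call begins. There is no depth.
A pose or a line that the arm cannot do raises bot.MotionError and nothing moves.
- bot.job_done(): hands the job in, once; it reports no verdict.
Readings, each from a call of its own:
- bot.current_clock(): time.
- bot.current_joints(): joint angles.
- bot.current_joint_vel(): joint speeds.
- bot.current_effort(): joint torques, N m.
- bot.current_ee_pos(): TCP position.
- bot.current_tool_rot(): TCP orientation.
- bot.current_contact_force(): force on the tool from outside, world axes, zero at the start.
- bot.current_ft_torque(): the same for the moment, N m.
- bot.current_opening(): opening from 0.0 (shut) to 1.0 (fully open).
Only numpy, scipy, OpenCV 4.12 (cv2) and the standard library are available. Lean on these libraries where they do the work, as an engineer would, in place of code of your own. Each camera call takes 0.05 s, during which the arm holds its last target.

## Task

The blue V-rest has been knocked onto its back on the bench: tip it back up onto its foot by pushing on the foot plate that sticks up, then push the standing rest along the bench until the front (toe) edge of its foot is flush along the steel stop bar. Only push it with the fingers, never pick it up, and leave the jar, the tin and the screwdriver alone.

Things in the scene. Friction and masses are not known exactly. Their poses are not given: they have to be found in the camera images.
- rest: Loose blue steel V-rest, about 0.7 kg, an L of two plates. As it stands: origin = centre of the foot's underside, z up, x from toe to heel. Foot 90 (x) by 80 (y) by 8 mm thick; upright 6 mm thick at the heel end (x 39 to 45 mm), 80 mm wide, solid to 62 mm above the underside, then two arms forming a V up to 98 mm. It starts lying on the upright's back, z axis level, origin 45 mm high.
- rest_toe_a (a point): A corner of the foot's toe edge, at (-45, 40, 0) mm in the rest's frame. At the start the foot plate stands vertically, toe edge on top, 90 mm high, its underside facing the stop bar; the upright lies flat on the bench, pointing away from the bar.
- rest_toe_b (a point): The other toe corner, at (-45, -40, 0) mm in the rest's frame. Pushed near the toe edge from the upright's side towards the stop bar, with 2 to 4 N, the rest pivots about its heel edge, goes over balance at about 35 degrees and drops onto its foot by itself.
- rest_heel (a point): Middle of the heel's bottom edge, at (45, 0, 0) mm in the rest's frame, on the bench throughout; the rest tips about it. The foot lands on the stop bar's side of it, its toe edge then 40 to 80 mm short of the bar. Standing, it slides with 1 to 5 N of push.
- fence: Steel stop bar bolted to the bench, does not move: 30 mm thick (x) by 230 mm long (y) by 25 mm high, two low dark bolt heads on top (7 mm). Origin = centre of its underside on the bench, z up. Its working face is the +x face, 15 mm from the origin, and the rest lies on that side.
- jar_center (a point): Centre (half-way up) of an amber glass jar with white cap, 56 mm diameter, 85 mm high, standing loose beside the rest's path. Leave alone.
- tin_center (a point): Centre (half-way up) of a small tin with a red band, 60 mm diameter, 70 mm high, standing loose beside the rest's path. Leave alone.
- driver: Screwdriver with orange handle, about 200 mm long, lying loose behind the stop bar. Leave alone.
Not all that is in view belongs to the job. Several things look just like the rest: the one meant starts farthest to the robot's right. Several things have the shape of the fence; the one meant has the colours described above.

How it is judged:
By the outcome, as a careful person would: the job done as asked, in the order asked, and still so for the second after the job is handed in, with the robot touching nothing.
It also fails if it takes over 51 s, if anything falls off the work surface, if the arm or the gripper's body presses on something with over 40 N, if the wrist force passes 120 N, or if a joint passes its speed limit or range.

## Working session

There is one attempt and no reset: what is moved stays moved. The work goes in short steps, each a Python script; the robot and the scene stay as the last script left them, time stands still between calls to the robot, and variables do not carry over. Pictures are saved under pics/ and viewed, and the job is handed in when it is done.

```bash
mkdir -p pics
cat > h.py <<'E'
import numpy as np, cv2, pickle
from workcell import bot
def snap(cam,name):
    d=bot.read_camera(cam); cv2.imwrite(f'pics/{name}.png',d['pixels']); pickle.dump(d,open(f'pics/{name}.pkl','wb')); return d
def load(n): return pickle.load(open(f'pics/{n}.pkl','rb'))
def ray(d,u,v):
    R=np.array(d['R']);t=np.array(d['t']); c=-R.T@t
    return c,R.T@np.array([(u-d['cx'])/d['fx'],(v-d['cy'])/d['fy'],1])
def atz(d,u,v,z):
    c,r=ray(d,u,v); return c+r*(z-c[2])/r[2]
def proj(d,X):
    p=np.array(d['R'])@np.array(X)+np.array(d['t']); return np.array([d['fx']*p[0]/p[2]+d['cx'],d['fy']*p[1]/p[2]+d['cy']])
def crop(n,u0,v0,u1,v1,s,out):
    im=cv2.imread(f'pics/{n}.png')[v0:v1,u0:u1]; cv2.imwrite(f'pics/{out}.png',cv2.resize(im,None,fx=s,fy=s,interpolation=cv2.INTER_CUBIC))
E
python3 - <<'E'
from h import *
for c in ('scene','side','wrist'):
    d=snap(c,c+'0'); print(c,-np.array(d['R']).T@np.array(d['t']),np.array(d['R'])[2])
print(bot.current_clock())
E
```

```text
scene [ 1.13530121 -0.65261465  0.94540813] [-0.49511547  0.50850899 -0.70447092]
side [ 0.50371443 -0.92220545  0.58565604] [ 0.03977075  0.86724581 -0.49628923]
wrist [ 0.28456282 -0.50749731  0.38309018] [-0.25827917 -0.09988093 -0.96089316]
0.15
```

View pics/scene0.png

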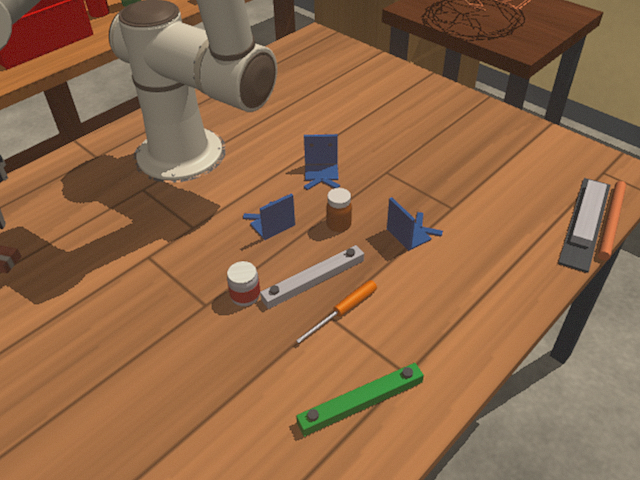

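View pics/side0.png

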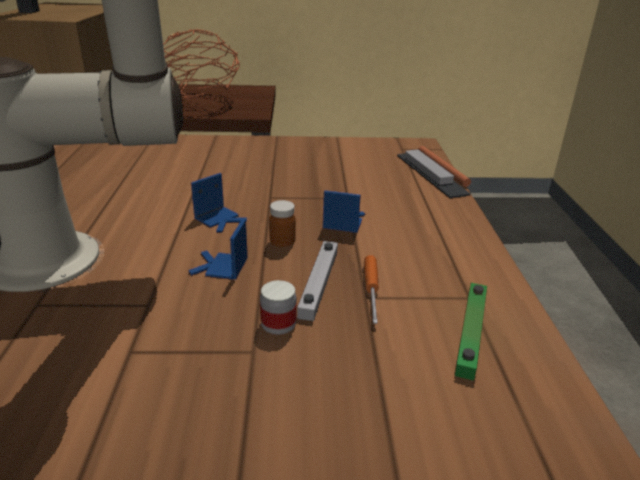

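View pics/wrist0.png

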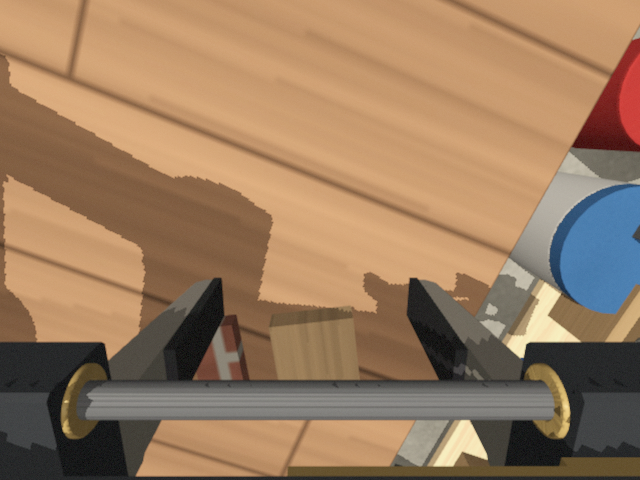

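The scene view shows the target rest, the rightmost of the three, at about (275,215). The steel bar is at (313,277), the jar at (339,210) and the tin at (243,284). Next I'll enlarge both views to measure.

Run:
```python
from h import *
crop('scene0',220,170,380,320,5,'c1'); crop('side0',180,200,350,340,4.7,'c2')
```

```text
(no output)
```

View pics/c1.png

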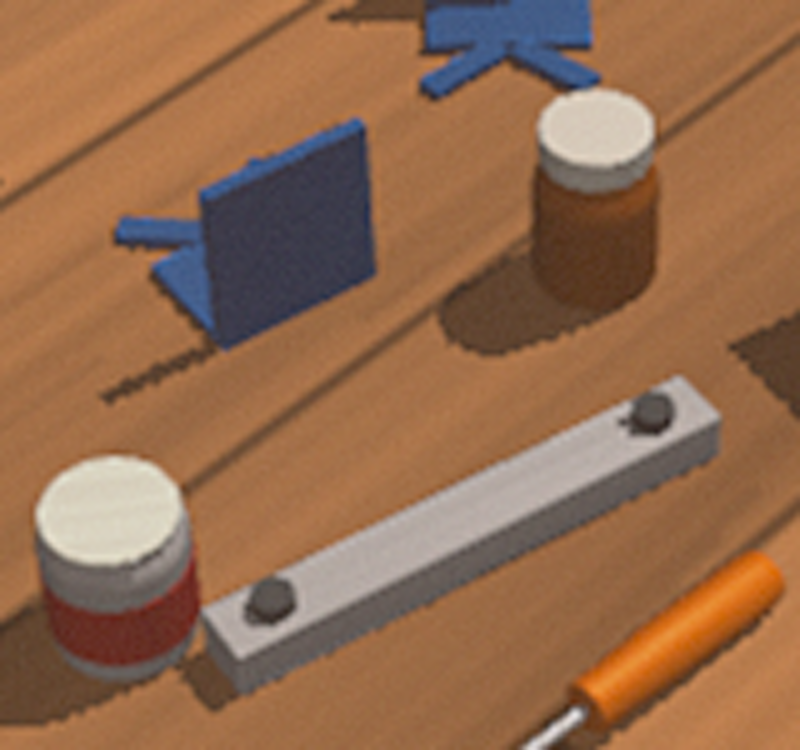

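View pics/c2.png

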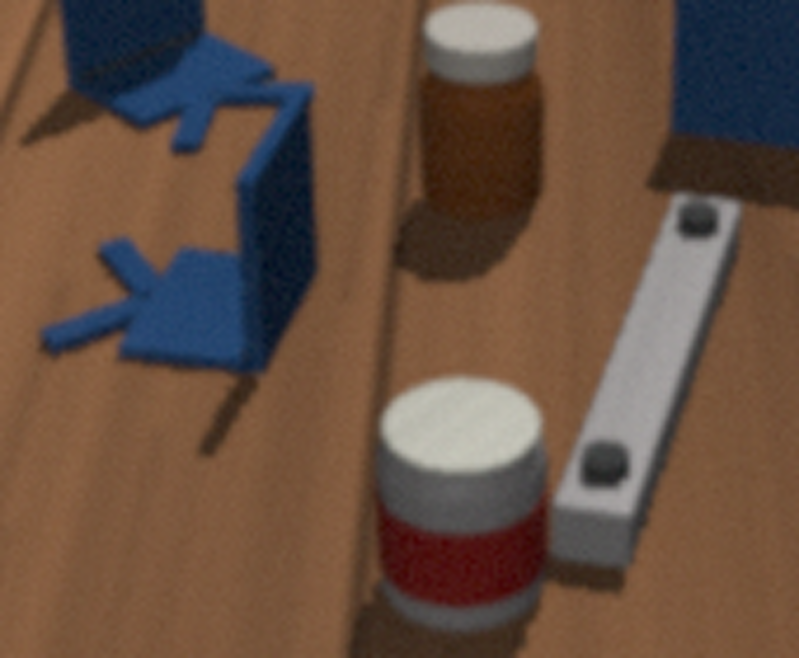

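Run:
```python
from h import *
S=load('scene0');D=load('side0')
def tri(a,b):
    A=[];B=[]
    M=np.zeros((3,3));v=np.zeros(3)
    for d,(u,w) in((S,a),(D,b)):
        c,r=ray(d,u,w); r/=np.linalg.norm(r);P=np.eye(3)-np.outer(r,r);M+=P;v+=P@c
    return np.linalg.solve(M,v)
pts={'f_pRight+x':((203,615),(557,500),.025),'f_left+x':((681,377),(672,195),.025),'f_left-x':((720,418),(740,205),.025),'f_right-x':((240,660),(632,513),.025),
'toe right':((205,200),(250,187),.09),'toe left':((364,124),(312,92),.09),'heel right':((225,347),(265,370),0),'heel left':((375,270),(316,268),0),
'jar':((597,122),(481,30),.085),'tin':((112,510),(462,425),.07)}
for k,(a,b,z) in pts.items():
    a=(a[0]/5+220,a[1]/5+170);b=(b[0]/4.7+180,b[1]/4.7+200)
    print(k,*[np.round(x*1000,1) for x in (atz(S,*a,z),atz(D,*b,z),tri(a,b))])
```

```text
f_pRight+x [ 510.6 -185.    25. ] [ 507.1 -183.8   25. ] [ 507.9 -182.9   23. ]
f_left+x [562.   37.7  25. ] [556.8  34.1  25. ] [557.7  42.7  19.3]
f_left-x [589.3  30.8  25. ] [585.9  26.   25. ] [586.6  34.2  20.2]
f_right-x [ 537.6 -190.5   25. ] [ 534.  -191.3   25. ] [ 534.6 -188.2   21.8]
toe right [391.4 -67.3  90. ] [388.8 -73.1  90. ] [387.4 -64.   85. ]
toe left [405.9  10.5  90. ] [405.9   4.5  90. ] [404.5  11.9  87. ]
heel right [389.3 -63.7   0. ] [389.4 -65.4   0. ] [388.9 -63.5  -1. ]
heel left [402.9  14.3   0. ] [403.4  12.4   0. ] [402.9  14.4  -0.8]
jar [473.7  82.2  85. ] [473.1  72.5  85. ] [471.9  84.7  80.3]
tin [ 477.2 -196.3   70. ] [ 474.  -200.7   70. ] [ 473.7 -193.8   65.2]
```

```bash
cat >> h.py <<'E'
from scipy.spatial.transform import Rotation as Ro
def frame(deg):
    a=np.radians(deg);u=np.array([np.sin(a),np.cos(a),0]);n=np.array([np.cos(a),-np.sin(a),0]);return u,n
def orient(deg,flip=False):
    u,n=frame(deg); s=-1 if flip else 1
    return Ro.from_matrix(np.column_stack([s*u,s*n,[0,0,-1]])).as_rotvec()
heel=np.array([.396,-.0265,0])
E
python3 - <<'E'
from h import *
u,n=frame(11.5)
for f in (0,1):
    o=orient(11.5,f); print(f,bot.inverse_kinematics(heel-.04*n+[0,0,.2],o),bot.inverse_kinematics(heel-.04*n+[0,0,.068],o),bot.inverse_kinematics(heel+.07*n+[0,0,.02],o))
E
```

```text
0 [-3.94102707e-01 -4.57105925e-01  2.17250592e+00 -4.44089210e-16
  1.42619266e+00 -1.76418617e+00] [-3.94102707e-01 -2.71455674e-01  2.31649202e+00 -4.44089210e-16
  1.09655630e+00 -1.76418617e+00] [-3.46880094e-01  1.39820986e-01  2.04445517e+00 -4.44089210e-16
  9.57316502e-01 -1.71696356e+00]
1 [-3.94102707e-01 -4.57105925e-01  2.17250592e+00 -8.88178420e-16
  1.42619266e+00  1.37740648e+00] [-3.94102707e-01 -2.71455674e-01  2.31649202e+00 -8.88178420e-16
  1.09655630e+00  1.37740648e+00] [-3.46880094e-01  1.39820986e-01  2.04445517e+00 -8.88178420e-16
  9.57316502e-01  1.42462910e+00]
```

Run:
```python
from h import *
M=Ro.from_rotvec(bot.current_tool_rot()).as_matrix(); print(M.round(2), (M.T@np.array([.0736,.0275,.168])).round(3))
u,n=frame(11.5)
f=(M.T@np.array([.0736,.0275,.168]))[1]<0
o=orient(11.5,f); print('flip',f)
c=snap('wrist','w00')
bot.set_gripper(0.0,10)
bot.goto(heel-.042*n+[0,0,.22],o)
snap('wrist','w1')
bot.line_to(heel-.042*n+[0,0,.068],max_speed=.12)
print(bot.current_clock(),bot.current_ee_pos(),bot.current_contact_force(),bot.current_opening())
snap('side','s1');snap('scene','sc1')
crop('side',0,0,1,1,1,'x') if 0 else crop('s1',150,120,390,300,3.3,'c3')
```

```text
[[ 0.37 -0.93 -0.  ]
 [-0.93 -0.37  0.  ]
 [-0.   -0.   -1.  ]] [ 0.001 -0.079 -0.168]
flip True
4.95 [ 0.35541179 -0.0183486   0.06860262] [0.92951812 0.00236762 0.40126592] 0.005809021407974616
```

View pics/c3.png

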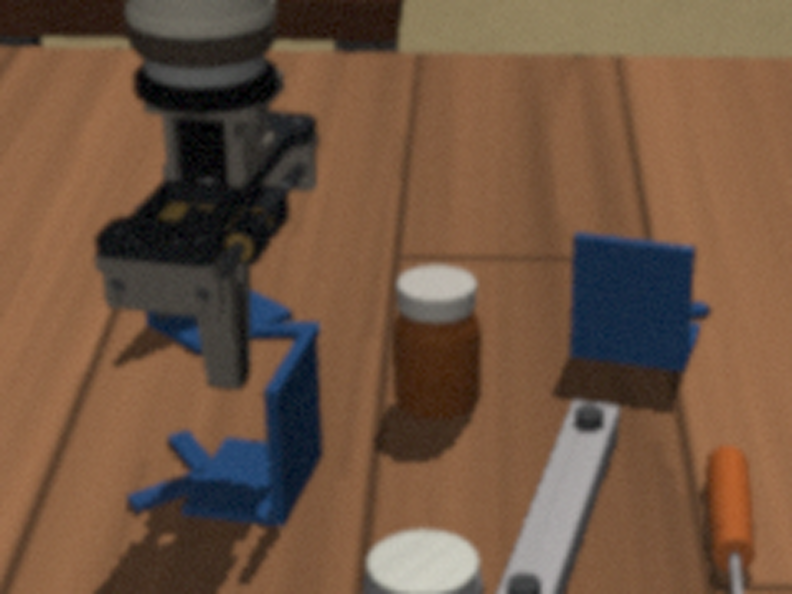

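View pics/w1.png

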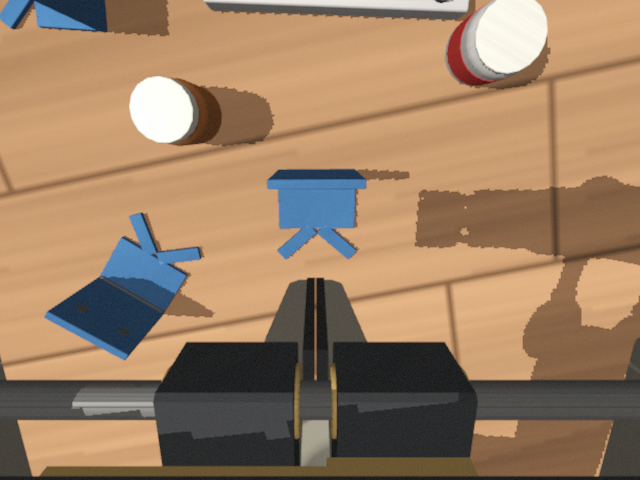

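The wrist view has the rest centred and square ahead of the closed fingers, with the plate top at (317,180). The side view shows the fingers behind the plate, near its top edge. I'll push in small steps and read the force.

Run:
```python
from h import *
u,n=frame(11.5)
for k in np.arange(-.030,.0341,.008):
    bot.line_to(heel+k*n+[0,0,.068],max_speed=.06)
    print(round(k,3),(bot.current_contact_force()@n).round(2),bot.current_contact_force()[2].round(2),round(bot.current_clock(),2))
    if k>=.009: snap('side','p%d'%round(k*1000))
crop('p10',150,120,390,300,3.3,'c4');crop('p34',150,120,390,300,3.3,'c5')
```

```text
-0.03 0.42 1.18 5.4
-0.022 -0.4 -0.69 5.68
-0.014 -1.86 2.73 5.97
-0.006 -1.47 1.46 6.25
0.002 -0.2 1.62 6.53
0.01 -0.95 0.74 6.82
0.018 0.56 -0.01 7.15
0.026 -0.47 0.87 7.48
0.034 0.18 0.4 7.82
```

```bash
ls pics/p*.png
```

```text
pics/p10.png
pics/p18.png
pics/p26.png
pics/p34.png
```

View pics/c5.png

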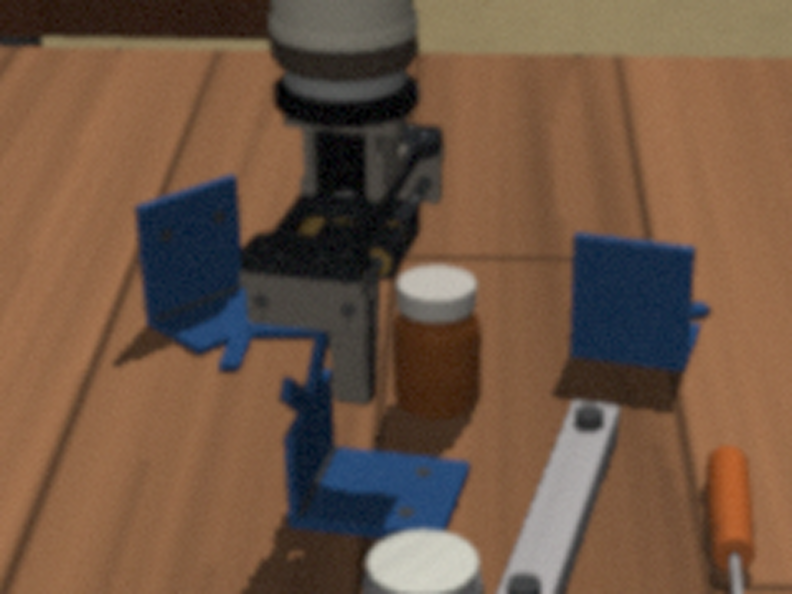

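The side view shows the rest standing on its foot, with the fingers above the foot and clear of the upright. I'll lift, go behind it and check from above.

Run:
```python
from h import *
u,n=frame(11.5)
bot.line_to(heel+.034*n+[0,0,.215],max_speed=.2)
bot.line_to(heel-.045*n+[0,0,.215],rot=orient(12.9,True),max_speed=.15)
bot.set_gripper(0.45,10)
snap('wrist','w2');snap('scene','sc2')
crop('sc2',220,170,380,320,5,'c6')
print(bot.current_clock())
```

```text
10.2667
```

View pics/w2.png

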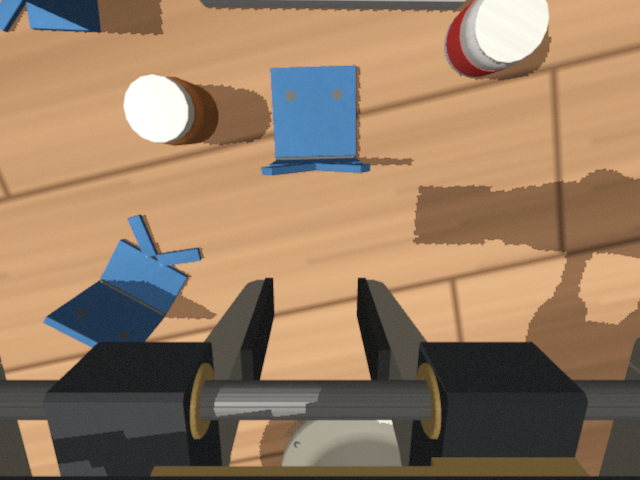

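View pics/c6.png

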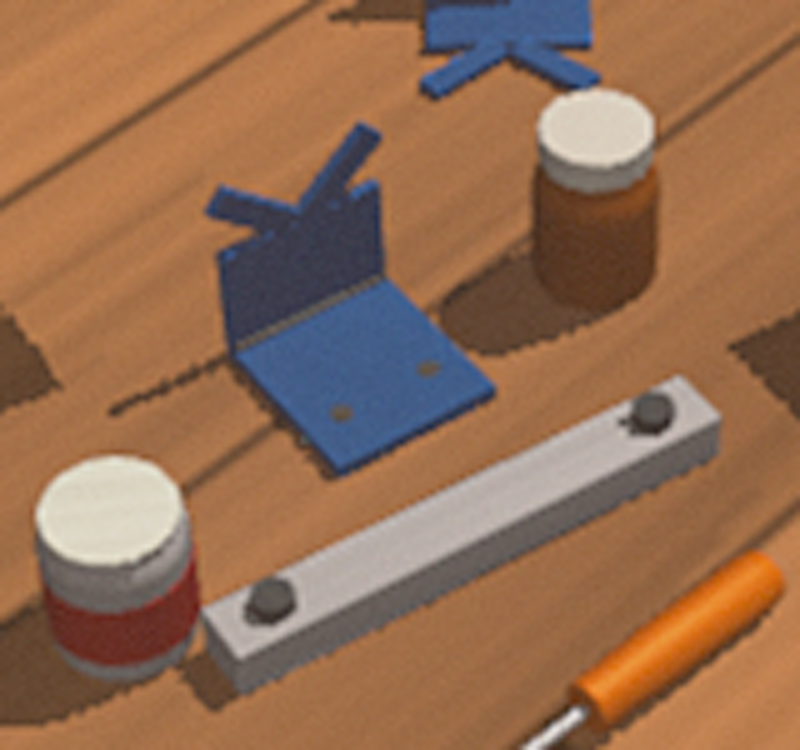

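Run:
```python
from h import *
S=load('sc2');W=load('w2')
p=[atz(S,x/5+220,y/5+170,.008) for x,y in((333,460),(494,385))]; q=[atz(W,*a,.008) for a in((271,68),(355,65.5))]
print(p,q)
for z in (0,.008): print(atz(W,262,172,.098))
im=W['pixels'];g=cv2.cvtColor(im,cv2.COLOR_BGR2GRAY)
for c in (230,300,400,440): print(c,g[0:16,c])
import sys
crop('w2',180,0,480,180,2.6,'c7')
```

```text
[array([ 0.47712254, -0.08331352,  0.008     ]), array([ 0.49631958, -0.00680614,  0.008     ])] [array([ 0.49415314, -0.00952226,  0.008     ]), array([ 0.47884464, -0.08593148,  0.008     ])]
[0.40984162 0.00918809 0.098     ]
[0.40984162 0.00918809 0.098     ]
230 [ 81  85  87  83  82  85  84  91  96 135 157 158 159 160 160 160]
300 [113  84  85  83  84  84  81  86  96 143 164 164 165 165 164 163]
400 [164 113  84  85  86  83  83  82  81 121 154 162 161 162 164 166]
440 [180 136  85  82  83  82  84  83  81  89  99 103 146 169 168 169]
```

View pics/c7.png

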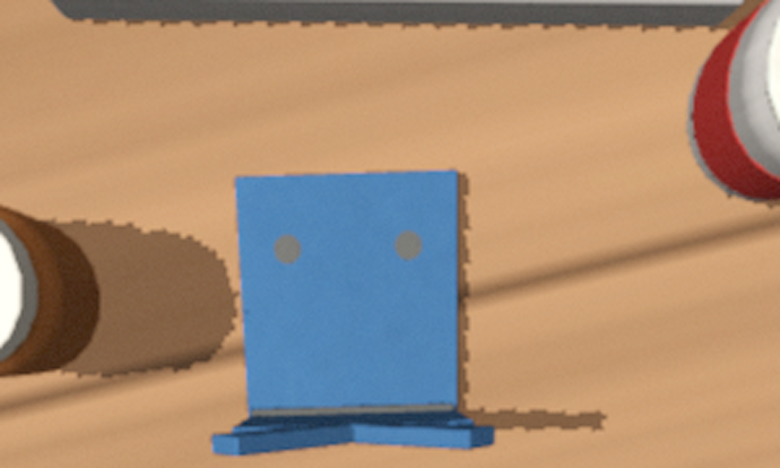

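Run:
```python
from h import *
u,n=frame(13.2); o=orient(13.2,True)
h=np.array([.397,-.0268,0])
bot.line_to(h-.04*n+[0,0,.022],rot=o,max_speed=.15)
b=bot.current_contact_force(); print(b.round(2),bot.current_opening())
k=-.02
bot.line_to(h+k*n+[0,0,.022],max_speed=.06)
while k<.06:
    k+= .008 if k<.030 else .002
    bot.line_to(h+k*n+[0,0,.022],max_speed=.05 if k<.035 else .02)
    f=bot.current_contact_force(); print(round(k,3),(f@n).round(2),(f@u).round(2),bot.current_ft_torque()[2].round(2),round(bot.current_clock(),2))
    if k>.03 and f@n<-9: break
print(bot.current_ee_pos())
snap('scene','sc3');snap('side','s3')
crop('sc3',220,170,380,320,5,'c8');crop('s3',150,120,390,300,3.3,'c9')
```

```text
[ 0.17 -0.28  0.09] 0.45096780370362255
-0.012 -0.21 1.12 -0.02 12.49
-0.004 -0.94 0.26 0.03 12.8
0.004 -1.64 -0.4 -0.02 13.11
0.012 -1.58 -0.49 0.03 13.42
0.02 -1.58 0.79 -0.07 13.72
0.028 -0.34 0.38 -0.06 14.03
0.036 -4.59 0.42 0.01 14.58
0.038 -4.76 -0.33 0.04 14.83
0.04 -5.02 0.63 0.03 15.08
0.042 -14.61 -0.75 -0.23 15.33
[ 0.43534379 -0.03555807  0.02170174]
```

View pics/c8.png

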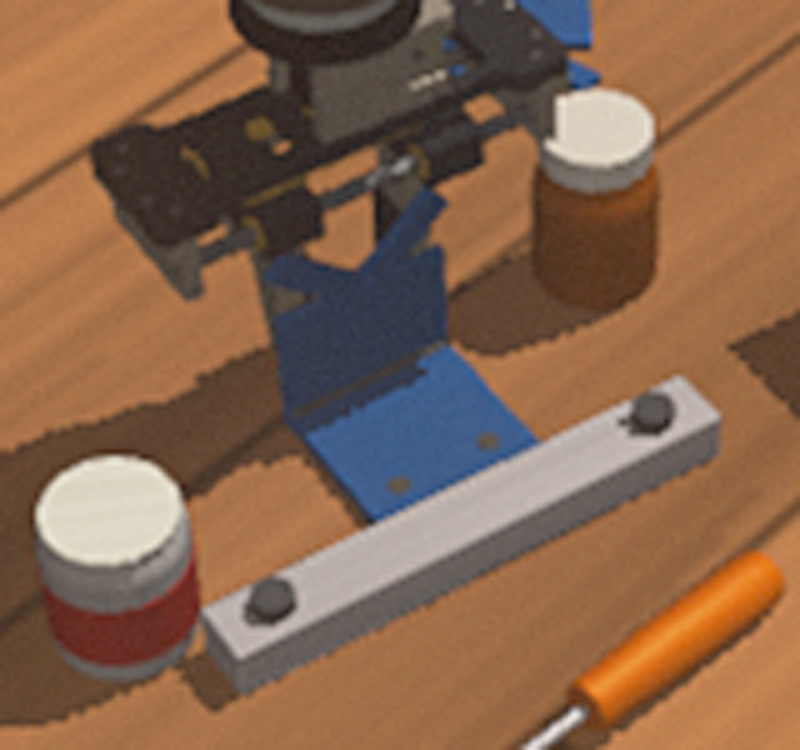

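View pics/c9.png

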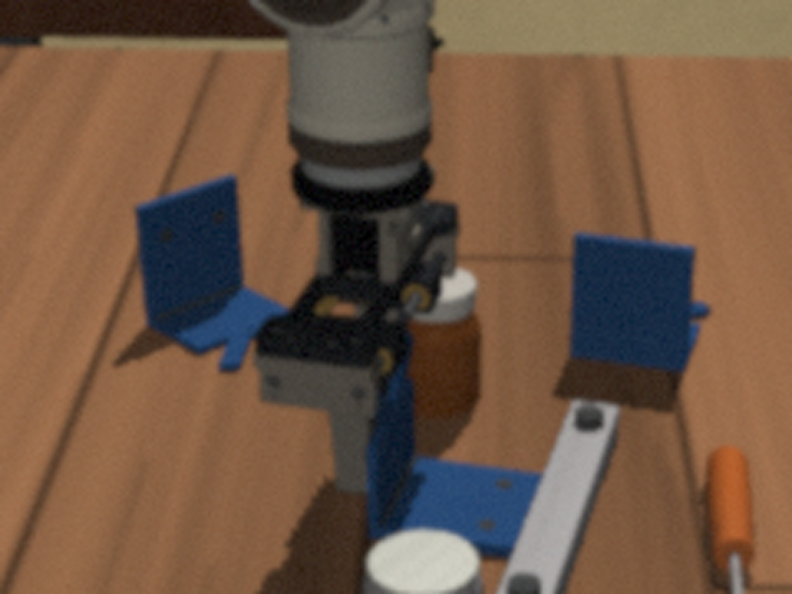

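The toe has reached the bar: force rose from 5 N to 15 N. The off-centre torque suggests one corner touched first, so I'll back off, close the fingers and push at the centre to seat it squarely.

Run:
```python
from h import *
u,n=frame(13.2); h=np.array([.397,-.0268,0])
g=lambda k,s: bot.line_to(h+k*n+off*u+[0,0,.022],max_speed=s)
off=0
g(.025,.08); bot.set_gripper(0.0,10)
# centre of rest along u from wrist/scene estimate is h line
k=.038
while k<.05:
    g(k,.03); f=bot.current_contact_force(); print(round(k,4),(f@n).round(2),(f@u).round(2),bot.current_ft_torque()[2].round(3),round(bot.current_clock(),2))
    if f@n<-17: break
    k+=.001
bot.hold(.2);f=bot.current_contact_force(); print((f@n).round(2),bot.current_ft_torque()[2].round(3))
g(.01,.06)
bot.line_to(h-.02*n+[0,0,.24],max_speed=.2)
snap('wrist','w4');snap('scene','sc4');snap('side','s4')
crop('sc4',250,220,370,310,6.6,'c10');crop('w4',150,0,480,240,2.4,'c11');crop('s4',240,220,350,310,7,'c12')
print(bot.current_clock())
```

```text
0.038 -0.95 0.4 0.01 17.09
0.039 1.13 -0.07 -0.065 17.34
0.04 0.68 -0.37 0.058 17.59
0.041 -4.98 -0.89 0.019 17.84
0.042 -9.4 -1.05 -0.001 18.09
0.043 -13.71 -0.94 -0.043 18.34
0.044 -15.69 -0.78 -0.049 18.59
0.045 -19.2 -0.79 -0.047 18.84
-19.54 -0.065
21.175
```

View pics/c10.png

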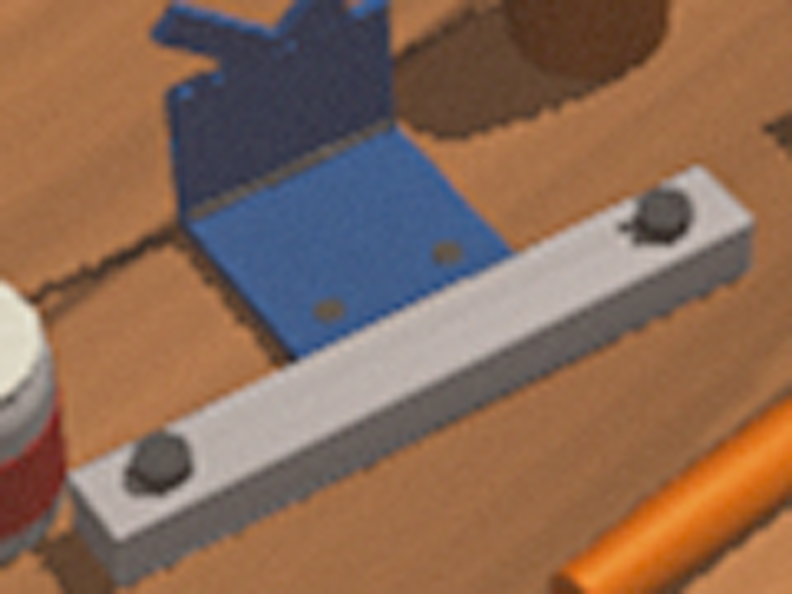

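View pics/c11.png

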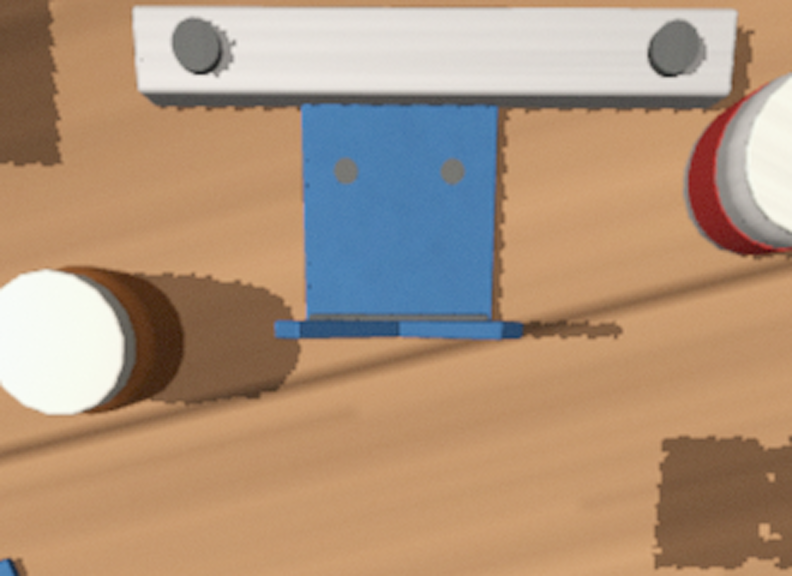

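View pics/c12.png

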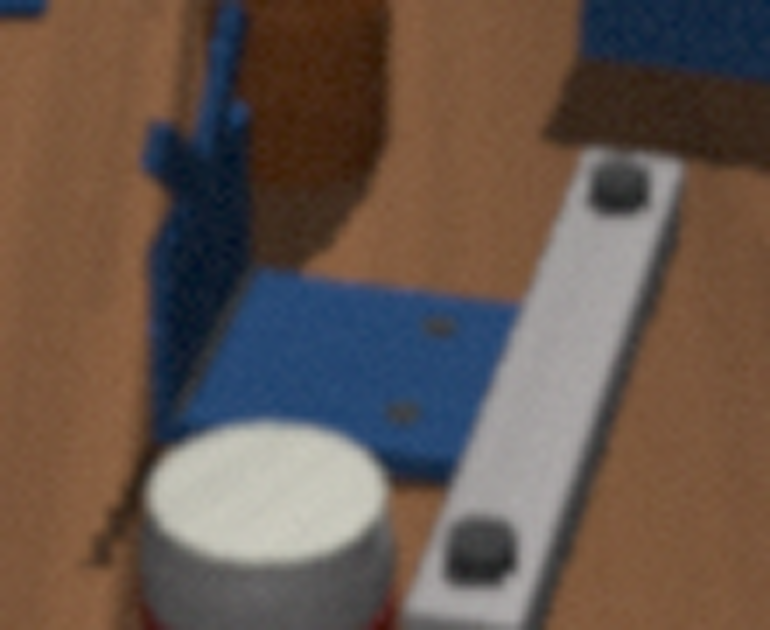

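The wrist view shows the toe edge tight along the bar's face from (303,104) to (497,104) in the crop. It is parallel to the bar with no wood visible between them. The jar, tin and screwdriver are where they started, and the robot is clear of everything.

```bash
python3 -c "
from h import *
A=load('scene0')['pixels'].astype(int);B=load('sc4')['pixels'].astype(int)
for n,(a,b,c,d) in dict(tin=(262,305,226,262),driver=(280,345,295,380),jar=(188,230,326,353)).items(): print(n,abs(A-B)[a:b,c:d].mean())
bot.job_done()"
```

```text
tin 3.4319552110249782
driver 2.9870889894419306
jar 3.092004703115814
the job is handed in; nothing more can be done
```

The rest is standing on its foot with its toe edge flush along the steel stop bar, and the job is handed in at about 21 s of the 51 s allowed.

- **Tipping:** I pushed near the toe edge of the foot plate with closed fingers, and the force read 2 N or less along the push. The rest went over and landed on its foot.
- **Pushing:** I slid it to the bar with two open fingers on the upright's back, at 5 N or less until it touched. That first contact read 15 N, slightly off-centre. I then backed off and pushed at the centre with closed fingers, up to about 20 N, to seat it squarely.
- **Last checks:** The wrist view shows the toe edge parallel to the bar and touching it, and the side and scene views agree. The jar, tin and screwdriver show no visible change from the first picture. The arm was clear of everything at hand-in.
- **Disagreements:** The two fixed cameras differed by up to about 10 mm on a few points, mostly in y, and estimates of the rest's angle ranged from about 10° to 14°. The final contact with the bar made these differences unimportant.

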